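Seat the check scale's weighing tray on its cone, groove and flat

TASK

Put the loose weighing tray on the check scale: lift it by its black handle and, without dropping it, lower it gently on to the scale's three steel seats, the tray's red-marked end at the scale's red-marked end, keeping hold of it until its ball feet are down in the seats. Then let go, leaving all three feet fully home and the tray level, and leave the other things on the worktop where they are.

Things in the scene. Friction and masses are not known exactly. Their poses are not given: they have to be found in the camera images.
- tray_grip (a point): centre of the black handle bar of the loose weighing tray: 76 mm long along the tray's x, 18 mm wide along its y, 20 mm tall, on two thin posts in the middle of the tray; 74 mm above the undersides of the ball feet, 44 mm above the plate's top face. Axes: x along the handle, y along the tray's length towards its end with two red dots, z up
- tray: the loose weighing tray, 0.35 to 0.7 kg: a silver plate 130 mm (its x) by 200 mm (its y), 8 mm thick, with two round black rubber discs on top, two red dots at its +y end, a black handle in the middle and three polished 20 mm steel ball feet beneath. Origin in the middle, level with the undersides of the feet; axes as tray_grip's, which is 74 mm above it
- foot_cone (a point): centre of the ball foot at the tray's red-marked end, for the cone seat; on the tray it lies at x = 0, y = +82 mm, z = -64 mm from tray_grip. Axes as the tray's
- foot_groove (a point): centre of the ball foot for the groove seat; at x = -46 mm, y = -82 mm, z = -64 mm from tray_grip
- foot_flat (a point): centre of the ball foot for the flat seat; at x = +46 mm, y = -82 mm, z = -64 mm from tray_grip
- scale_base: fixed check-scale base, a white box 150 mm (x) by 220 mm (y), top 30 mm above the worktop, a low grey display panel at its -x side; origin at the centre of its underside. Axes: x away from the display, y towards the end with two red dots and the cone seat, z up. With the tray home their x, y, z axes agree and tray_grip is above this origin, 108 mm over the worktop
- seat_cone (a point): centre of the cone foot when home: x = 0, y = +82, z = 44 mm in the base's frame. A round steel cup, 48 mm wide, with a polished 45-degree conical hollow, 37 mm wide at the mouth, that draws the ball to its centre from up to about 8 mm off; rim 48 mm above the worktop (14 mm above the underside of a seated ball)
- seat_groove (a point): where the centre of the groove foot lies when home: x = -46 mm, y = -82 mm, z = 44 mm in the base's frame. The seat is a polished 90-degree vee of steel, 52 mm long, pointing at the cone seat, rim about 48 mm above the worktop
- seat_flat (a point): where the centre of the third foot lies when home: x = +46 mm, y = -82 mm, z = 44 mm in the base's frame. The seat is a flat round steel pad of 40 mm diameter, its top 34 mm above the worktop
- tally: bystander: round silver-white hand tally counter, 45 mm diameter, 29 mm high; origin under its centre
- stamp: bystander: hand stamp with turned wooden handle and red foot, 30x56x88 mm; origin under its centre
- calculator: bystander: dark grey desk calculator, 125x75x14 mm; origin under its centre

How it is judged:
By the outcome, as a careful person would: the job done as asked, in the order asked, and still so for the second after the job is handed in, with the robot touching nothing.
It also fails if it takes over 45 s, if anything falls off the work surface, if the arm or the gripper's body presses on something with over 40 N, if the wrist force passes 120 N, or if a joint passes its speed limit or range.

ROBOT

A 6-joint arm with a two-finger parallel gripper is mounted at the origin on a cart in front of the work surface, level with it; the furniture and walls round the work are solid. World frame = base frame: x ahead of the robot, y to its left, z up, the work surface at z = 0. Lengths are in mm, angles in degrees, forces in N, time in s.
With the tool pointing down it reaches from about 300 to 850 mm from the base axis. Payload 4.2 kg.
Tool frame: the origin (TCP) lies between the finger pads; the fingertips stand 25 mm ahead of it and the grasp point (between the pads) lies 6 mm ahead of it; x points along the fingers, y is the direction in which the jaws open and shut, and the axes are right-handed (so a half turn about x gives the same grasp; the last joint's range is limited). The gripper opens to 91 mm and grips with 3 to 60 N. Pads are 32 mm wide; open, the fingers measure 118 mm over their backs; the gripper's body (76 mm by 178 mm) begins 60 mm behind the grasp point.
Start: joints at [-76.834, 18.312, 89.639, -0, 72.044, -1.146], TCP at [142.148, -557.167, 238.976] pointing down, gripper open.
Joint ranges: [-177.97, 177.97], [-48.28, 115.42], [12.27, 149.76], [-77.06, 257.06], [2.81, 150.46], [-146.56, 146.56]. Speed limits (degrees/s): [147.25, 147.25, 180, 180, 180, 180].

INTERFACE

Orientations are given as [roll, pitch, yaw] about the fixed x, y, z axes, in that order (R = Rz(yaw) Ry(pitch) Rx(roll)).
In Python, from workcell import env gives the robot as it stands.
- The arm moves only by the tool jog_arm, never from a script. Its argument "plan" is one flat list of numbers, 4 for each row, row after row: the shift along the tool's x, y, z in cm, then the turn about the tool's x in units of 6 degrees (1.0 is 6 degrees). In form: [tx, ty, tz, turn, tx, ty, tz, turn, ...]. A call has 1 to 12 rows; each row shifts and turns the commanded pose from where the row before left it, along the tool's axes as they then stand; what a row does not reach is not made up. A row lasts 1/12 s, in which the tool goes at most 41.7 mm and 7.16 degrees, less where a joint would pass 70% of its speed; a pose out of reach is approached as far as the arm can. A call with a gripper value outside its range is refused whole. "claw" is the finger opening in cm, from 0 to 9.12, set as the call begins (left out, the last holds). The fingers move at their own pace and stop on an object; "newtons" is the grip in N (left out, the last holds). Time passes only in rows, so rows that do not move let the fingers close. It gives the time, the measured TCP pose, the force and the opening at its end, in the units of the state.
- env.state(): the state, without advancing time (a new reading comes with each control period).
- env.grab_frame(name): name is "side" or "top" or "wrist"; returns the picture (384x512x3 uint8, red, green, blue); there is no depth.
- env.calibration(name): a dict with "vertical_fov" (degrees; the focal length in pixels is half the picture's height over the tangent of half this angle, whatever the lens; pixels are square), "cx", "cy" (the principal point, pixels), "origin" and "orientation" of the camera in the world; the wrist camera has in their place "T_tool_cam" (4x4, takes a point from camera to tool coordinates, whose origin is the TCP and whose axes are the tool frame's). Camera axes: x right, y down, z forward; pixel columns grow to the right and rows downward; lengths in mm; the calibration is good to about 2 mm. The wrist camera is an equidistant fisheye: a pixel r from the principal point sees the ray r / f radians off the axis. A picture is of the moment at which its call begins: read the wrist's pose just before it. calibration takes no time and is no camera call.
- env.job_done(): hands the job in, once; it reports no verdict.
The state is a dict: "time_s": time; "qpos": joint angles; "qvel": joint speeds; "effort": joint torques, N m; "ee_pos": TCP position; "ee_rot": TCP orientation; "force": force on the tool from outside, world axes, zero at the start; "torque": the same for the moment, N m; "gripper_width": finger opening in mm.
Only numpy, scipy, OpenCV 4.12 (cv2) and the standard library are available. Lean on these libraries where they do the work, as an engineer would, in place of code of your own. Each camera call takes 0.05 s, during which the arm holds its last target.

## Working session

There is one attempt and no reset: what is moved stays moved. The work goes in short steps, Python scripts to look and compute and a tool call to move; the robot and the scene stay as the last step left them, time stands still between calls to the robot, and variables do not carry over. Pictures are saved under pics/ and viewed, and the job is handed in when it is done.

Besides the shell and the picture viewer there is one more tool, called after "Request:" as name(argument=value, ...) on one line, values as JSON. jog_arm: Moves the arm, as the interface text tells. Its arguments: {"type":"object","properties":{"plan":{"type":"array"},"claw":{"type":"number"},"newtons":{"type":"number"}},"required":["plan"]}

```bash
mkdir -p pics; cat > h.py <<'E'
import numpy as np,cv2
from workcell import env
from scipy.spatial.transform import Rotation as R
def snap(n,f):
    im=env.grab_frame(n); cv2.imwrite('pics/'+f+'.png',im[:,:,::-1]); return im
E
python3 - <<'E'
from h import *
s=env.state();print(s)
for n in ['top','side','wrist']:
    print(n,env.calibration(n))
snap('top','top0');snap('side','side0')
E
```

```text
{'time_s': 0.0, 'qpos': array([-7.68333402e+01,  1.83524327e+01,  8.97065509e+01, -2.98765394e-04,
        7.20440614e+01, -1.14523895e+00]), 'qvel': array([-0.17228714,  0.01818756,  0.01311286,  0.0736639 , -0.08738985,
       -0.05250672]), 'effort': array([-1.29745280e-03, -4.12461984e+01, -2.31970811e+01,  7.26407859e-02,
        4.54454182e-02, -1.27545050e-04]), 'ee_pos': array([ 142.04048495, -556.70213127,  238.11132895]), 'ee_rot': array([-90.98730126,  89.89695458, 103.32468989]), 'force': array([ 0.55806751,  0.16917981, -0.0473219 ]), 'torque': array([0.02533114, 0.04669045, 0.00213484]), 'gripper_width': 91.26848076546874}
top {'vertical_fov': 42.79107722625309, 'cx': 257.1539511069037, 'cy': 186.24943374799588, 'origin': array([ 467.87062839,   15.06074429, 1572.48063135]), 'orientation': array([-174.10702234,   -0.24820467,  -89.71924376])}
side {'vertical_fov': 52.03390384631021, 'cx': 253.7343907921098, 'cy': 186.1661562523506, 'origin': array([549.40693188, 454.52637149, 971.12619475]), 'orientation': array([-152.28973762,    0.67923598, -172.98696707])}
wrist {'vertical_fov': 65.70646984690485, 'cx': 258.81338372309136, 'cy': 192.96063624976122, 'T_tool_cam': array([[ 5.56482238e-04, -2.45845165e-01,  9.69308952e-01,
        -1.45471281e+02],
       [ 9.99999793e-01, -1.77288308e-04, -6.19067424e-04,
         3.09433984e-01],
       [ 3.24041877e-04,  9.69309096e-01,  2.45845015e-01,
        -6.83042476e+01],
       [ 0.00000000e+00,  0.00000000e+00,  0.00000000e+00,
         1.00000000e+00]])}
```

View pics/top0.png

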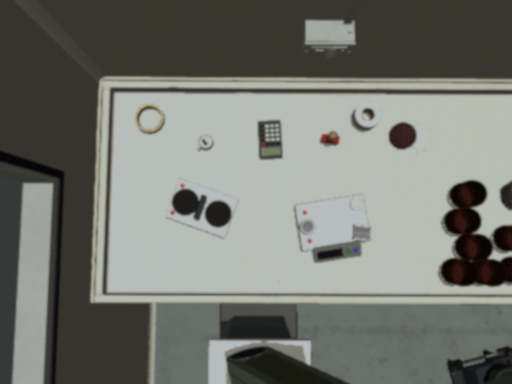

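View pics/side0.png

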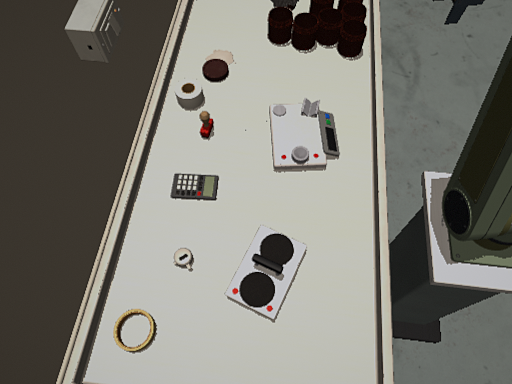

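The top view shows the tray at about (202,208) with its red dots on the left. The scale is at about (332,222), also with red dots on the left. I'll enlarge both.

```bash
python3 - <<'E'
import cv2
t=cv2.imread('pics/top0.png');s=cv2.imread('pics/side0.png')
a=cv2.resize(t[170:250,155:255],None,fx=7,fy=7,interpolation=cv2.INTER_CUBIC)
b=cv2.resize(t[185:270,285:380],None,fx=7,fy=7,interpolation=cv2.INTER_CUBIC)
cv2.imwrite('pics/c1.png',a);cv2.imwrite('pics/c2.png',b)
cv2.imwrite('pics/c3.png',cv2.resize(s[220:325,220:315],None,fx=5.5,fy=5.5,interpolation=cv2.INTER_CUBIC))
cv2.imwrite('pics/c4.png',cv2.resize(s[90:180,255:350],None,fx=6,fy=6,interpolation=cv2.INTER_CUBIC))
E
```

```text
(no output)
```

View pics/c1.png

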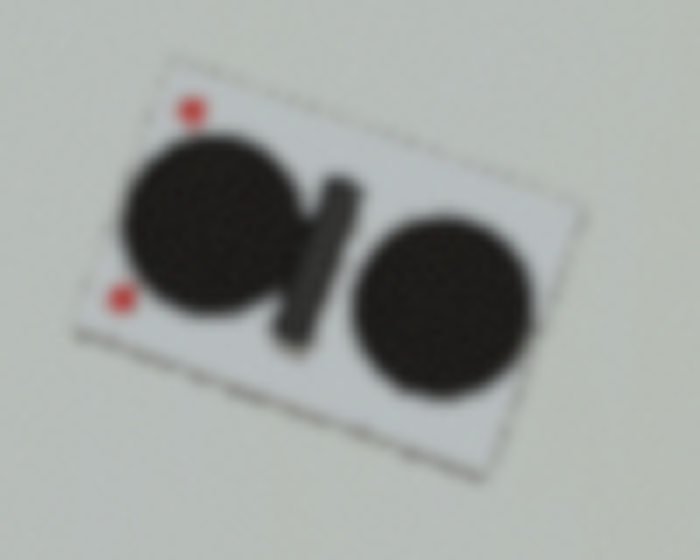

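View pics/c2.png

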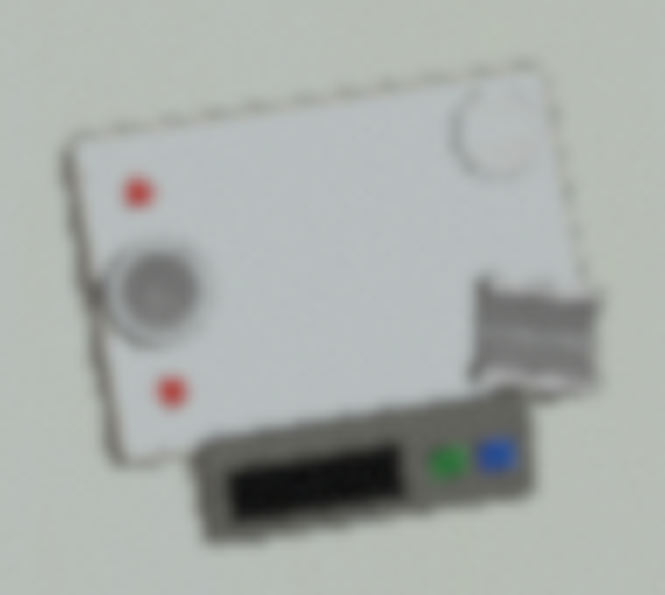

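View pics/c3.png

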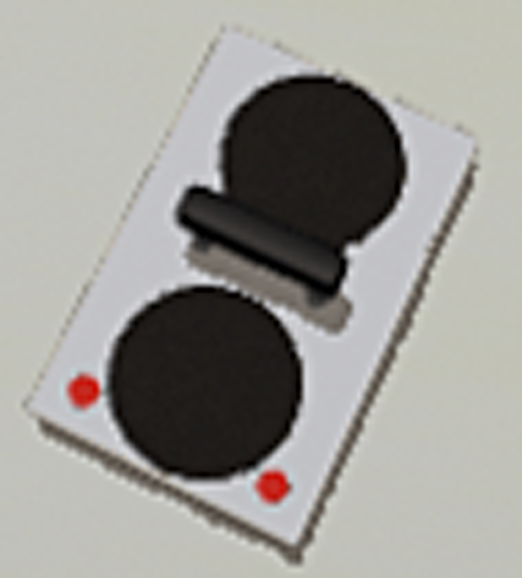

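View pics/c4.png

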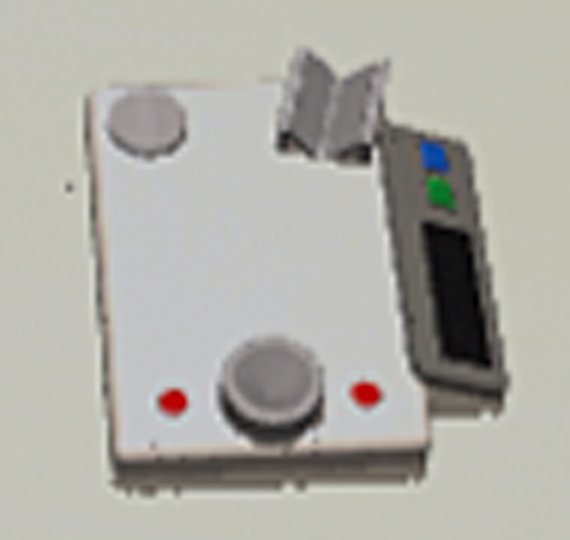

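```bash
cat >> h.py <<'E'
from scipy.optimize import least_squares
def proj(n,P,st=None):
    c=env.calibration(n); f=192/np.tan(np.radians(c['vertical_fov']/2))
    P=np.atleast_2d(P).astype(float)
    if n!='wrist':
        q=(P-c['origin'])@R.from_euler('xyz',c['orientation'],degrees=True).as_matrix()
        return np.c_[c['cx']+f*q[:,0]/q[:,2],c['cy']+f*q[:,1]/q[:,2]]
    Rt=R.from_euler('xyz',st['ee_rot'],degrees=True).as_matrix()
    t=(P-st['ee_pos'])@Rt; T=c['T_tool_cam']; q=(t-T[:3,3])@T[:3,:3]
    th=np.arctan2(np.hypot(q[:,0],q[:,1]),q[:,2]); k=f*th/np.hypot(q[:,0],q[:,1])
    return np.c_[c['cx']+k*q[:,0],c['cy']+k*q[:,1]]
def place(m,p):
    m=np.atleast_2d(m).astype(float);a=np.radians(p[2]);c,s=np.cos(a),np.sin(a)
    return np.c_[p[0]+c*m[:,0]-s*m[:,1],p[1]+s*m[:,0]+c*m[:,1],m[:,2]]
def fit(obs,p0,st=None):
    # obs: list of (cam, model pts, pixels)
    def r(p): return np.concatenate([(proj(n,place(m,p),st)-np.array(x)).ravel() for n,m,x in obs])
    s=least_squares(r,p0,loss='soft_l1'); return s.x,r(s.x).reshape(-1,2)
def unc(pts,f,ox,oy): return (np.array(pts,float)+.5)/f-.5+[ox,oy]
E
python3 - <<'E'
from h import *
mt=[[65,100,30],[65,-100,30],[-65,-100,30],[-65,100,30],[0,0,84]]
tt=('top',mt,unc([(172,58),(585,212),(485,480),(78,332),(318,264)],7,155,170))
ts=('side',mt[:4],unc([(28,405),(225,28),(476,140),(298,545)],5.5,220,220))
mb=[[75,110,30],[-75,110,30],[75,-110,30],[0,82,48],[46,-82,34]]
bt=('top',mb,unc([(80,140),(123,458),(540,70),(155,292),(498,132)],7,285,185))
bs=('side',mb,unc([(120,452),(428,440),(93,92),(272,378),(148,122)],6,255,90))
for o in ([tt],[ts],[tt,ts],[bt],[bs],[bt,bs]):
    p,r=fit(o,[450,0,0]);print(np.round(p,1),np.round(r,1).tolist())
E
```

```text
[556.8 183.5 -19.6] [[0.1, 0.3], [0.5, -0.3], [0.5, 0.4], [-1.1, -0.2], [-0.2, -0.2]]
[561.8 186.2 -19.2] [[-0.9, 0.8], [0.0, -1.4], [1.2, -0.6], [-0.1, 0.5]]
[559.3 184.9 -19.5] [[-0.3, -0.5], [0.0, -1.1], [0.1, -0.4], [-1.6, -1.0], [-0.7, -1.0], [0.1, 0.1], [1.3, -1.8], [2.4, -0.8], [0.8, 0.1]]
[ 514.3 -227.8    9. ] [[-1.9, -0.5], [-0.5, 1.5], [1.0, -1.0], [0.5, -0.1], [0.1, 0.5]]
[ 517.4 -225.8    9.1] [[-1.0, 0.6], [1.5, 0.6], [-0.8, -1.7], [0.3, -0.0], [0.2, -0.5]]
[ 516.  -226.9    9.1] [[-2.3, -1.0], [-0.7, 1.0], [0.6, -1.5], [0.2, -0.6], [-0.2, -0.1], [-0.5, 0.3], [2.1, 0.4], [-0.3, -1.9], [0.8, -0.3], [0.7, -0.8]]
```

```bash
cat >> h.py <<'E'
def go(target,yawtray,grasp=True):
    """remaining move in tool axes (cm, turn units) for grasp point at target, tool y along +/- frame y at yaw"""
    s=env.state();Rt=R.from_euler('xyz',s['ee_rot'],degrees=True).as_matrix()
    a=np.radians(yawtray);yd=np.array([-np.sin(a),np.cos(a),0])
    out=[]
    for sg in (1,-1):
        y=sg*yd;x=np.array([0,0,-1.]);G=np.c_[x,y,np.cross(x,y)]
        tcp=np.array(target)-6*x
        rv=R.from_matrix(Rt.T@G).as_rotvec(degrees=True)
        out.append((np.abs(rv[0]),sg,Rt.T@(tcp-s['ee_pos'])/10,rv))
    for o in out: print('sign',o[1],'d_cm',np.round(o[2],3),'rotvec',np.round(o[3],2),'turn',round(o[3][0]/6,3))
    print('t',round(s['time_s'],2),'tcp',np.round(s['ee_pos'],1),'F',np.round(s['force'],1),'tau',np.round(s['torque'],2),'w',round(s['gripper_width'],1),'q6',round(s['qpos'][5],1)); print(np.round(Rt,2).tolist())
E
python3 - <<'E'
from h import *
go([516,-227,250],9.1)
E
```

```text
sign 1 d_cm [ -1.743 -22.712 -44.387] rotvec [-1.7479e+02 -1.4000e-01  1.0000e-02] turn -29.131
sign -1 d_cm [ -1.743 -22.712 -44.387] rotvec [5.21 0.   0.09] turn 0.869
t 0.1 tcp [ 142.  -556.8  238.2] F [ 0.6 -0.   0.3] tau [0.02 0.01 0.02] w 91.2 q6 -1.1
[[-0.0, 0.25, -0.97], [0.0, -0.97, -0.25], [-1.0, -0.0, 0.0]]
```

Request:
jog_arm(plan=[-0.1,-1.6,-3.2,0,-0.1,-1.6,-3.2,0,-0.1,-1.6,-3.2,0,-0.1,-1.6,-3.2,0,-0.1,-1.6,-3.2,0,-0.1,-1.6,-3.2,0,-0.1,-1.6,-3.2,0,-0.1,-1.6,-3.2,0,-0.1,-1.6,-3.2,0,-0.1,-1.6,-3.2,0,-0.1,-1.6,-3.2,0,-0.1,-1.6,-3.2,0], claw=9.0)

```text
time_s: 1.1
ee_pos: [467.6, -274.7, 250.7]
ee_rot: [-31.0, 90.0, 163.3]
force: [0.3, -0.2, 0.3]
gripper_width: 90.1
```

```bash
python3 - <<'E'
from h import *
go([516,-227,250],9.1)
E
```

```text
sign 1 d_cm [-0.535 -3.422 -5.863] rotvec [-1.7478e+02 -3.0000e-02  5.0000e-02] turn -29.13
sign -1 d_cm [-0.535 -3.422 -5.863] rotvec [5.22 0.04 0.02] turn 0.87
t 1.1 tcp [ 467.6 -274.7  250.7] F [ 0.3 -0.2  0.3] tau [ 0.02  0.01 -0.01] w 90.1 q6 44.0
[[-0.0, 0.25, -0.97], [0.0, -0.97, -0.25], [-1.0, -0.0, 0.0]]
```

Request:
jog_arm(plan=[0,-1.7,0,0.4,0,-1.7,0,0.4,0,0,0,0,0,0,0,0])

```text
time_s: 1.43
ee_pos: [459.0, -242.6, 250.8]
ee_rot: [28.4, 90.0, -142.0]
force: [-0.3, 0.8, 0.1]
gripper_width: 90.3
```

```bash
python3 - <<'E'
from h import *
import pickle
s=env.state();im=snap('wrist','w1');pickle.dump(s,open('s1.pkl','wb'))
mb=[[75,110,30],[-75,110,30],[75,-110,30],[0,82,48],[46,-82,34],[-46,-82,48]]
print(np.round(proj('wrist',place(mb,[516,-227,9.1]),s)))
E
```

```text
[[167.  70.]
 [169. 186.]
 [343.  70.]
 [185. 128.]
 [322.  91.]
 [322. 167.]]
```

View pics/w1.png

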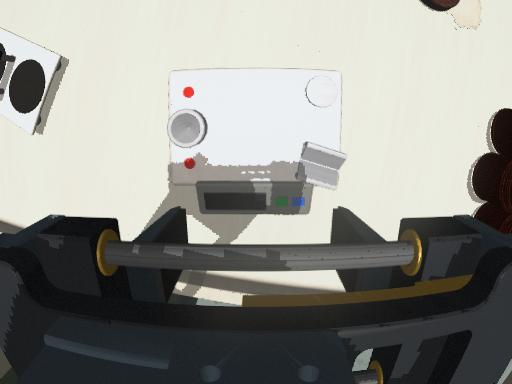

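The wrist view shows the whole scale: the cup at about (187,128), the pad at about (321,91) and the vee at about (323,165). These agree with the prediction to about 2 px, so I'll enlarge to refine.

```bash
python3 - <<'E'
import cv2
t=cv2.imread('pics/w1.png')
cv2.imwrite('pics/c5.png',cv2.resize(t[60:220,155:355],None,fx=4,fy=4,interpolation=cv2.INTER_CUBIC))
E
```

```text
(no output)
```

View pics/c5.png

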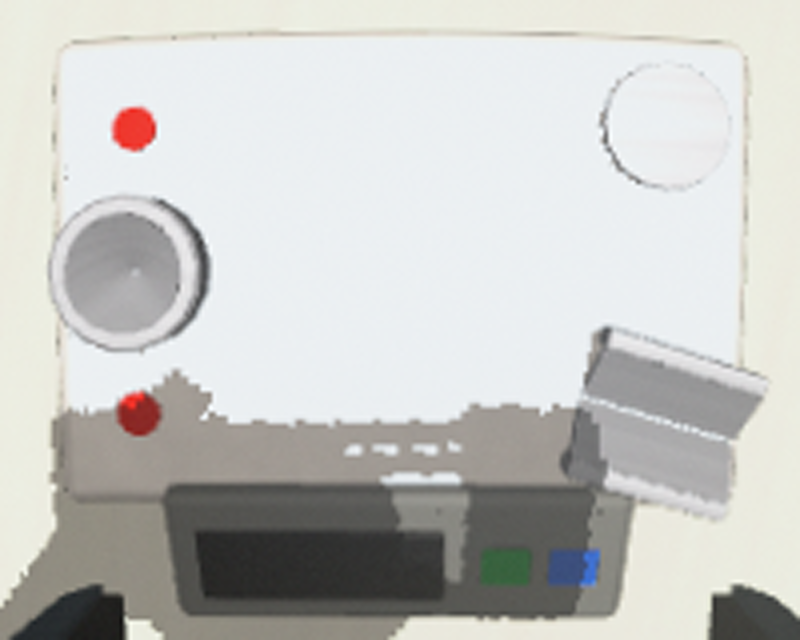

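```bash
python3 - <<'E'
from h import *
import pickle
s=pickle.load(open('s1.pkl','rb'))
mb=[[75,110,30],[-75,110,30],[75,-110,30],[0,82,48],[46,-82,34],[-46,-82,30]]
px=unc([(61,42),(62,499),(749,42),(123,273),(668,126),(657,417)],4,155,60)
for sel in ([0,1,2,3,4,5],[3,4,5],[0,1,2]):
    p,r=fit([('wrist',[mb[i] for i in sel],px[sel])],[516,-227,9],s);print(np.round(p,1),np.round(r,1).tolist())
go([559,185,250],-19.5)
E
```

```text
[ 516.5 -227.6    9.2] [[-2.8, -0.7], [-0.3, 1.4], [1.3, -0.1], [-0.3, -0.2], [0.3, -0.3], [0.4, 0.4]]
[ 516.4 -227.4    9.3] [[-0.4, -0.0], [0.1, -0.3], [0.3, 0.4]]
[ 516.7 -228.1    9.1] [[-2.2, -1.0], [-0.0, 1.1], [1.9, -0.0]]
sign 1 d_cm [ -0.539 -40.577 -16.982] rotvec [-1.5092e+02  5.0000e-02 -1.0000e-02] turn -25.153
sign -1 d_cm [ -0.539 -40.577 -16.982] rotvec [ 2.908e+01 -1.000e-02 -4.000e-02] turn 4.847
t 1.48 tcp [ 459.1 -243.4  250.9] F [ 0.   0.2 -0. ] tau [0.   0.03 0.03] w 89.8 q6 51.3
[[0.0, 0.17, -0.99], [-0.0, -0.99, -0.17], [-1.0, 0.0, 0.0]]
```

Request:
jog_arm(plan=[0,-3.4,-1,0,0,-3.4,-1,0,0,-3.4,-1,0,0,-3.4,-1,0,0,-3.4,-1,0,0,-3.4,-1,0,0,-3.4,-1,0,0,-3.4,-1,0,0,-3.4,-1,0,0,-3.4,-1,0,0,-3.4,-1,0,0,-3.2,-1,0])

```text
time_s: 2.48
ee_pos: [511.1, 178.2, 250.9]
ee_rot: [156.4, 90.0, -14.1]
force: [0.1, 0.4, 1.5]
gripper_width: 89.8
```

Request:
jog_arm(plan=[0,0,0,1,0,0,0,1,0,0,0,1,0,0,0,1,0,0,0,0.85,0,0,0,0,0,0,0,0])

```text
time_s: 3.07
ee_pos: [511.0, 176.4, 250.8]
ee_rot: [147.3, 90.0, -52.2]
force: [-0.2, -0.2, 0.2]
gripper_width: 89.7
```

```bash
python3 - <<'E'
from h import *
import pickle
s=env.state();im=snap('wrist','w2');pickle.dump(s,open('s2.pkl','wb'))
mt=[[65,100,30],[65,-100,30],[-65,-100,30],[-65,100,30],[0,0,84]]
print(np.round(proj('wrist',place(mt,[559,185,-19.5]),s)))
go([559,185,250],-19.5)
E
```

```text
[[160.  92.]
 [320.  89.]
 [317. 192.]
 [164. 192.]
 [235. 144.]]
sign 1 d_cm [-0.521 -2.408 -4.258] rotvec [ 1.7999e+02 -2.0000e-02  1.0000e-02] turn 29.998
sign -1 d_cm [-0.521 -2.408 -4.258] rotvec [-0.01 -0.01 -0.01] turn -0.002
t 3.12 tcp [510.8 176.5 250.8] F [ 0.3  0.1 -0.3] tau [0.09 0.01 0.01] w 89.5 q6 127.4
[[0.0, -0.33, -0.94], [-0.0, -0.94, 0.33], [-1.0, 0.0, -0.0]]
```

View pics/w2.png

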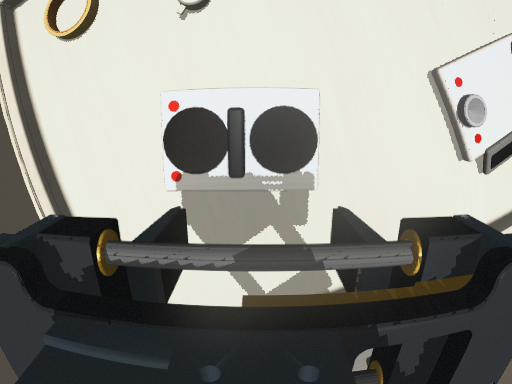

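```bash
python3 - <<'E'
import cv2
t=cv2.imread('pics/w2.png')
cv2.imwrite('pics/c6.png',cv2.resize(t[75:205,145:335],None,fx=4,fy=4,interpolation=cv2.INTER_CUBIC))
E
```

```text
(no output)
```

View pics/c6.png

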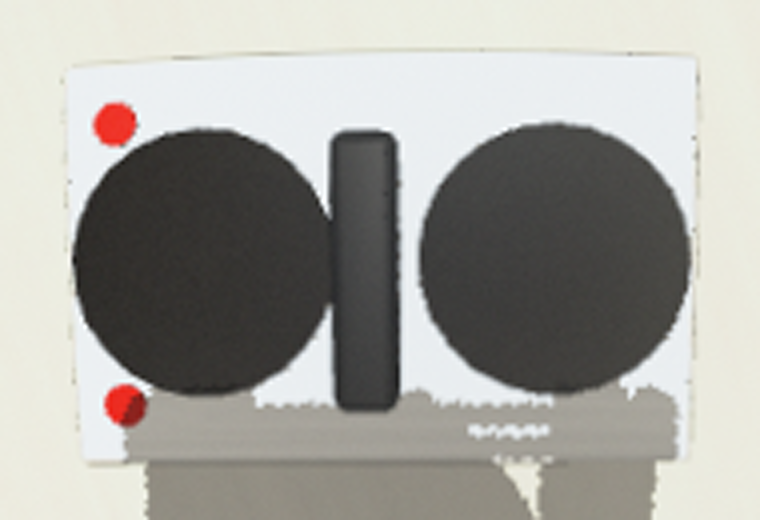

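```bash
python3 - <<'E'
from h import *
import pickle
s=pickle.load(open('s2.pkl','rb'))
mt=[[65,100,30],[65,-100,30],[-65,-100,30],[-65,100,30],[0,0,84]]
px=unc([(66,66),(697,57),(692,461),(82,462),(363,271)],4,145,75)
for sel in ([0,1,2,3,4],[0,1,2,3]):
    p,r=fit([('wrist',[mt[i] for i in sel],px[sel])],[559,185,-19],s);print(np.round(p,1),np.round(r,1).tolist())
go([p[0],p[1],74],p[2])
E
```

```text
[560.3 184.2 -19.4] [[-1.2, -0.6], [1.3, -1.1], [0.2, 0.5], [-0.9, 0.7], [0.3, 0.3]]
[560.  184.  -19.4] [[-1.0, -0.4], [1.6, -0.8], [0.4, 0.7], [-0.7, 0.8]]
sign 1 d_cm [17.079 -2.353 -4.38 ] rotvec [ 1.7991e+02 -2.0000e-02  1.0000e-02] turn 29.984
sign -1 d_cm [17.079 -2.353 -4.38 ] rotvec [-0.09 -0.01 -0.01] turn -0.016
t 3.12 tcp [510.8 176.5 250.8] F [ 0.3  0.1 -0.3] tau [0.09 0.01 0.01] w 89.5 q6 127.4
[[0.0, -0.33, -0.94], [-0.0, -0.94, 0.33], [-1.0, 0.0, -0.0]]
```

Request:
jog_arm(plan=[0,-0.8,-1.5,0,0,-0.8,-1.5,0,0,-0.75,-1.4,0,2,0,0,0,2,0,0,0,2,0,0,0,2,0,0,0,2,0,0,0,0,0,0,0,0,0,0,0])

```text
time_s: 3.95
ee_pos: [559.4, 184.1, 150.3]
ee_rot: [40.4, 89.9, -159.2]
force: [0.4, -0.7, 0.4]
gripper_width: 89.9
```

```bash
python3 - <<'E'
from h import *
go([560.2,184.1,74],-19.4)
snap('wrist','w3')
E
```

```text
sign 1 d_cm [ 7.025 -0.033 -0.088] rotvec [ 1.7986e+02 -1.3000e-01 -1.5000e-01] turn 29.976
sign -1 d_cm [ 7.025 -0.033 -0.088] rotvec [-0.14  0.09 -0.08] turn -0.024
t 3.95 tcp [559.4 184.1 150.3] F [ 0.4 -0.7  0.4] tau [0.02 0.03 0.02] w 89.9 q6 126.7
[[-0.0, -0.33, -0.94], [-0.0, -0.94, 0.33], [-1.0, 0.0, 0.0]]
```

View pics/w3.png

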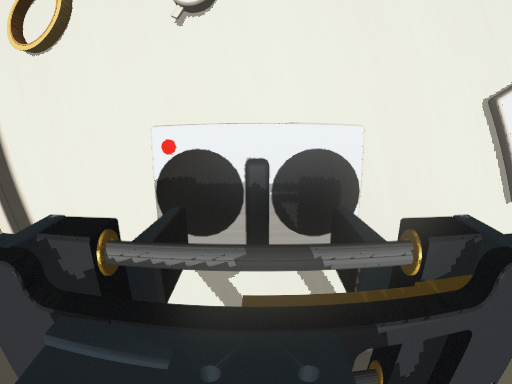

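The handle shows at about (257,200), centred between the fingers. I'll go down 7 cm.

Request:
jog_arm(plan=[1.4,0,-0.1,0,1.4,0,0,0,1.4,0,0,0,1.4,0,0,0,1.4,0,0,0,0,0,0,0,0,0,0,0])

```text
time_s: 4.58
ee_pos: [561.3, 184.3, 82.0]
ee_rot: [-149.6, 89.9, 10.9]
force: [0.2, 0.0, 0.3]
gripper_width: 89.7
```

Request:
jog_arm(plan=[0,0,0,0,0,0,0,0,0,0,0,0,0,0,0,0,0,0,0,0,0,0,0,0,0,0,0,0,0,0,0,0,0,0,0,0,0,0,0,0,0,0,0,0,0,0,0,0], claw=1.2, newtons=35)

```text
time_s: 5.58
ee_pos: [560.6, 184.2, 80.9]
ee_rot: [52.3, 90.0, -147.3]
force: [0.6, 0.1, -0.2]
gripper_width: 17.9
```

```bash
python3 - <<'E'
from h import *
go([560.2,184.1,74],-19.4)
snap('wrist','w4');snap('side','side1')
E
```

```text
sign 1 d_cm [0.087 0.023 0.033] rotvec [179.81  -0.    -0.  ] turn 29.968
sign -1 d_cm [0.087 0.023 0.033] rotvec [-0.19  0.   -0.  ] turn -0.032
t 5.58 tcp [560.6 184.2  80.9] F [ 0.6  0.1 -0.2] tau [0.05 0.03 0.04] w 17.9 q6 126.7
[[-0.0, -0.34, -0.94], [-0.0, -0.94, 0.34], [-1.0, 0.0, 0.0]]
```

View pics/w4.png

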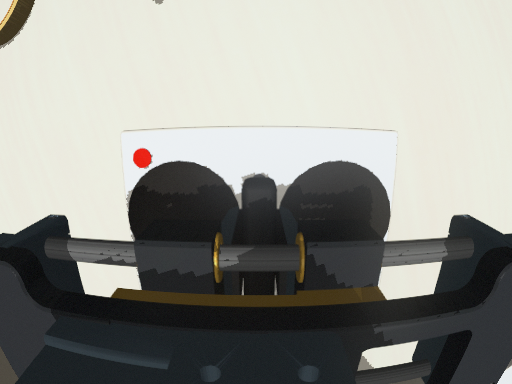

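Opening 17.9 mm matches the bar, so the handle is gripped. I'll lift gently.

Request:
jog_arm(plan=[-0.4,0,0,0,-0.6,0,0,0,-0.9,0,0,0,-1.2,0,0,0,-1.4,0,0,0,-1.4,0,0,0,-1.4,0,0,0,-1.2,0,0,0,-0.9,0,0,0,-0.6,0,0,0,0,0,0,0,0,0,0,0])

```text
time_s: 6.68
ee_pos: [560.4, 184.2, 180.9]
ee_rot: [61.4, 90.0, -138.2]
force: [0.4, -0.2, -4.3]
gripper_width: 17.5
```

```bash
python3 - <<'E'
from h import *
go([516.4,-227.4,174],9.2)
snap('wrist','w5');snap('side','side1')
E
```

```text
sign 1 d_cm [ 0.093 40.249 -9.651] rotvec [ 1.5121e+02 -1.0000e-02 -1.0000e-02] turn 25.202
sign -1 d_cm [ 0.093 40.249 -9.651] rotvec [-2.879e+01  1.000e-02 -1.000e-02] turn -4.798
t 6.68 tcp [560.4 184.2 180.9] F [ 0.4 -0.2 -4.3] tau [ 0.05  0.03 -0.01] w 17.5 q6 126.7
[[-0.0, -0.34, -0.94], [-0.0, -0.94, 0.34], [-1.0, 0.0, 0.0]]
```

View pics/w5.png

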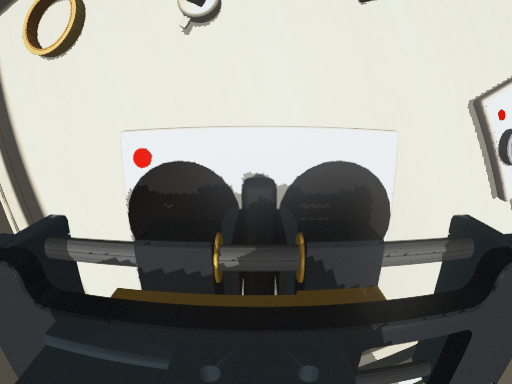

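View pics/side1.png

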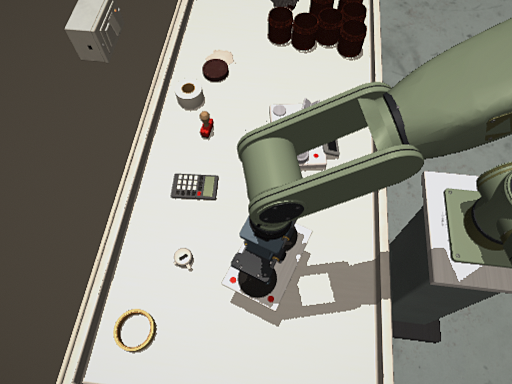

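The tray is hanging level and hasn't shifted in the hand (wrist view corners at (123,131) and (397,129)). Next I'll check its pose in the hand.

```bash
python3 - <<'E'
from h import *
import pickle
s=env.state(); pickle.dump(s,open('s5.pkl','wb'))
m=np.array([[65,100,30],[65,-100,30],[38,0,84]])+[0,0,100]
print(np.round(proj('wrist',place(m,[560.2,184.1,-19.4]),s),1))
t=cv2.imread('pics/w5.png')
cv2.imwrite('pics/c7.png',cv2.resize(t[115:235,110:410],None,fx=2.6,fy=2.6,interpolation=cv2.INTER_CUBIC))
E
```

```text
[[115.8 129.9]
 [399.4 128.8]
 [257.2 182. ]]
```

View pics/c7.png

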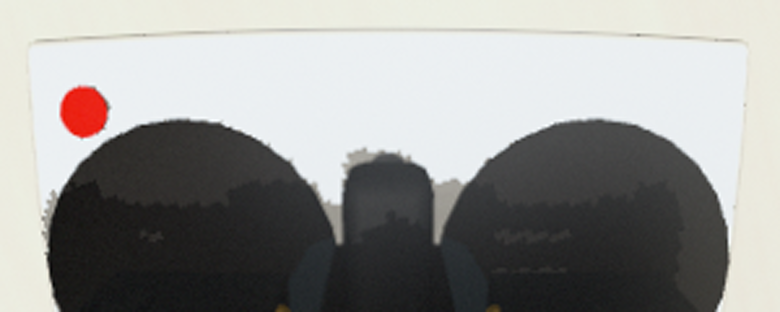

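Request:
jog_arm(plan=[0,0.6,-0.1,0,0,1.2,-0.3,0,0,1.8,-0.4,0,0,2.4,-0.6,0,0,2.4,-0.6,0,0,2.4,-0.6,0,0,2.4,-0.6,0,0,2.4,-0.6,0,0,2.4,-0.6,0,0,2.4,-0.6,0,0,2.4,-0.6,0,0,2.4,-0.6,0])

```text
time_s: 7.78
ee_pos: [533.4, -76.1, 180.7]
ee_rot: [46.4, 89.9, -153.2]
force: [-0.2, -0.6, -4.6]
gripper_width: 18.0
```

Request:
jog_arm(plan=[0,2.4,-0.6,0,0,2.4,-0.6,0,0,2.4,-0.6,0,0,2.4,-0.6,0,0,1.8,-0.4,0,0,1.4,-0.3,0,0,1,-0.2,0,0,0.7,-0.1,0,0,0.5,0,0,0,0,0,0])

```text
time_s: 8.62
ee_pos: [515.9, -227.1, 180.8]
ee_rot: [21.5, 90.0, -178.1]
force: [0.1, -0.2, -4.6]
gripper_width: 18.1
```

Request:
jog_arm(plan=[0,0,0,-0.3,0,0,0,-0.5,0,0,0,-0.7,0,0,0,-0.8,0,0,0,-0.8,0,0,0,-0.7,0,0,0,-0.5,0,0,0,-0.3,0,0,0,-0.2,0,0,0,0,0,0,0,0,0,0,0,0])

```text
time_s: 9.62
ee_pos: [516.3, -226.4, 181.0]
ee_rot: [-114.7, 90.0, 74.5]
force: [-0.7, 0.7, -5.1]
gripper_width: 17.7
```

```bash
python3 - <<'E'
from h import *
go([516.4,-227.4,108],9.25)
snap('wrist','w6');snap('side','side2')
E
```

```text
sign 1 d_cm [6.697 0.102 0.008] rotvec [179.96   0.     0.  ] turn 29.993
sign -1 d_cm [6.697 0.102 0.008] rotvec [-0.04 -0.    0.  ] turn -0.007
t 9.62 tcp [ 516.3 -226.4  181. ] F [-0.7  0.7 -5.1] tau [-0.01 -0.02  0.02] w 17.7 q6 55.9
[[0.0, 0.16, -0.99], [0.0, -0.99, -0.16], [-1.0, -0.0, -0.0]]
```

View pics/w6.png

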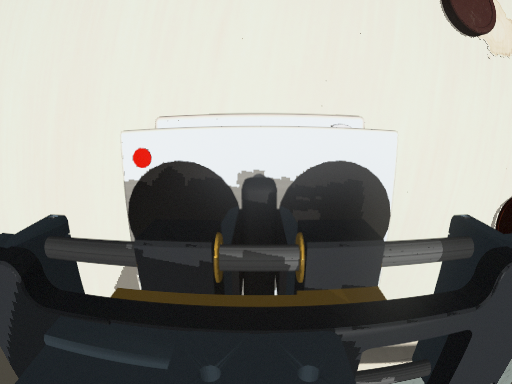

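View pics/side2.png

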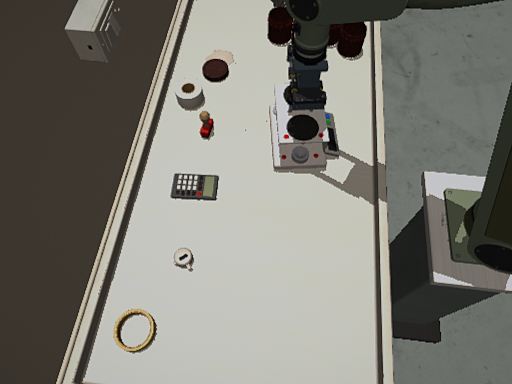

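Far corners of base at (156,118) and (363,118) and of tray at (121,131) and (397,131) share a midline (259.4) and are parallel, so the tray is aligned. I'll descend most of the way.

Request:
jog_arm(plan=[0.4,0.06,0,0,0.8,0,0,0,0.9,0,0,0,0.9,0,0,0,0.8,0,0,0,0.6,0,0,0,0.4,0,0,0,0.2,0,0,0,0,0,0,0,0,0,0,0])

```text
time_s: 10.55
ee_pos: [516.6, -227.4, 131.1]
ee_rot: [140.2, 90.0, -30.6]
force: [0.6, -0.2, -4.8]
gripper_width: 18.0
```

```bash
python3 - <<'E'
from h import *
go([516.4,-227.4,108],9.25)
snap('wrist','w7');im=snap('side','side3')
cv2.imwrite('pics/c8.png',cv2.resize(im[80:190,250:360,::-1],None,fx=5,fy=5,interpolation=cv2.INTER_CUBIC))
E
```

```text
sign 1 d_cm [ 1.712 -0.005  0.021] rotvec [ 1.7996e+02 -3.0000e-02  4.0000e-02] turn 29.994
sign -1 d_cm [ 1.712 -0.005  0.021] rotvec [-0.04 -0.03 -0.02] turn -0.006
t 10.55 tcp [ 516.6 -227.4  131.1] F [ 0.6 -0.2 -4.8] tau [-0.02  0.   -0.04] w 18.0 q6 55.9
[[0.0, 0.16, -0.99], [-0.0, -0.99, -0.16], [-1.0, 0.0, -0.0]]
```

View pics/w7.png

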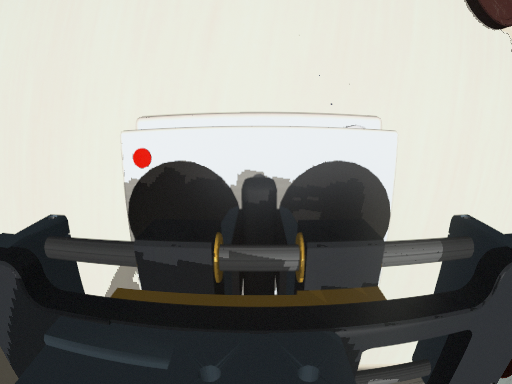

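View pics/c8.png

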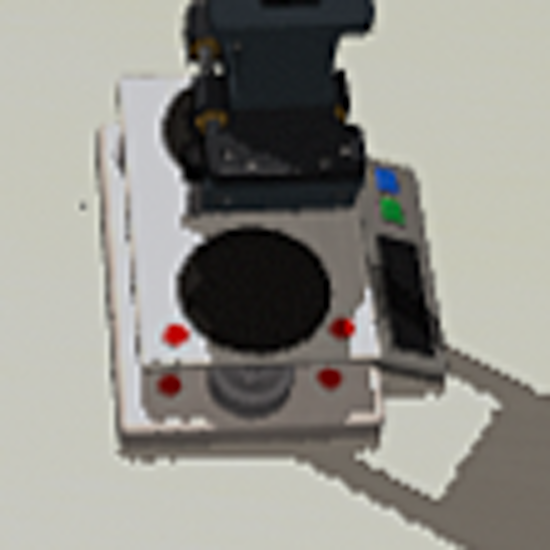

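Still aligned: base midline at 259, tray at 259.3. The next steps are slower.

Request:
jog_arm(plan=[0.2,0,0,0,0.3,0,0,0,0.3,0,0,0,0.2,0,0,0,0.1,0,0,0,0.1,0,0,0,0,0,0,0,0,0,0,0])

```text
time_s: 11.32
ee_pos: [516.4, -227.3, 118.9]
ee_rot: [113.5, 90.0, -57.3]
force: [0.5, 0.3, -4.4]
gripper_width: 17.9
```

```bash
python3 - <<'E'
from h import *
go([516.4,-227.4,108],9.25)
E
```

```text
sign 1 d_cm [0.495 0.007 0.001] rotvec [ 1.7996e+02 -1.0000e-02  0.0000e+00] turn 29.993
sign -1 d_cm [0.495 0.007 0.001] rotvec [-0.04 -0.   -0.01] turn -0.007
t 11.32 tcp [ 516.4 -227.3  118.9] F [ 0.5  0.3 -4.4] tau [0.04 0.01 0.03] w 17.9 q6 55.9
[[0.0, 0.16, -0.99], [-0.0, -0.99, -0.16], [-1.0, 0.0, -0.0]]
```

Request:
jog_arm(plan=[0.1,0,0,0,0.1,0,0,0,0.1,0,0,0,0,0,0,0,0,0,0,0])

```text
time_s: 11.73
ee_pos: [516.4, -227.3, 115.9]
ee_rot: [61.1, 90.0, -109.7]
force: [0.5, 0.2, -5.3]
gripper_width: 17.9
```

Request:
jog_arm(plan=[0.05,0,0,0,0.05,0,0,0,0,0,0,0,0,0,0,0])

```text
time_s: 12.07
ee_pos: [516.8, -227.3, 115.2]
ee_rot: [157.7, 89.9, -13.1]
force: [1.6, 0.4, -3.5]
gripper_width: 17.4
```

Request:
jog_arm(plan=[0.05,0,0,0,0,0,0,0,0,0,0,0])

```text
time_s: 12.32
ee_pos: [516.9, -227.3, 115.0]
ee_rot: [161.8, 89.9, -9.0]
force: [1.5, 2.1, -0.5]
gripper_width: 17.8
```

```bash
python3 - <<'E'
from h import *
go([516.4,-227.4,108],9.25)
E
```

```text
sign 1 d_cm [0.097 0.006 0.057] rotvec [ 1.7997e+02 -4.0000e-02  1.3000e-01] turn 29.994
sign -1 d_cm [0.097 0.006 0.057] rotvec [-0.03 -0.08 -0.03] turn -0.006
t 12.32 tcp [ 516.9 -227.3  115. ] F [ 1.5  2.1 -0.5] tau [ 0.37 -0.36  0.12] w 17.8 q6 55.9
[[0.0, 0.16, -0.99], [-0.0, -0.99, -0.16], [-1.0, 0.0, -0.0]]
```

Contact about 1 mm above home, with side forces of +x and +y. I'll comply with small shifts in that direction while lowering.

Request:
jog_arm(plan=[0.02,-0.05,-0.06,0,0.03,0,0,0,0,0,0,0,0,0,0,0])

```text
time_s: 12.65
ee_pos: [517.1, -227.1, 114.8]
ee_rot: [125.5, 89.9, -45.3]
force: [-0.2, -0.6, 5.1]
gripper_width: 17.3
```

```bash
python3 - <<'E'
from h import *
go([516.4,-227.4,108],9.25)
E
```

```text
sign 1 d_cm [0.083 0.022 0.076] rotvec [ 1.7997e+02 -1.0000e-01  7.0000e-02] turn 29.996
sign -1 d_cm [0.083 0.022 0.076] rotvec [-0.03 -0.05 -0.07] turn -0.004
t 12.65 tcp [ 517.1 -227.1  114.8] F [-0.2 -0.6  5.1] tau [0.22 0.18 0.14] w 17.3 q6 55.9
[[0.0, 0.16, -0.99], [-0.0, -0.99, -0.16], [-1.0, 0.0, -0.0]]
```

At the grasp TCP z was 80.9, so home is 80.9 + 34 = 114.9 mm. I read 114.8 with the seats carrying the full weight and almost no side force, so the feet look seated. I'll check the picture before letting go.

```bash
python3 - <<'E'
from h import *
snap('wrist','w8');im=snap('side','side4')
cv2.imwrite('pics/c9.png',cv2.resize(im[80:190,250:360,::-1],None,fx=5,fy=5,interpolation=cv2.INTER_CUBIC))
E
```

```text
(no output)
```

View pics/w8.png

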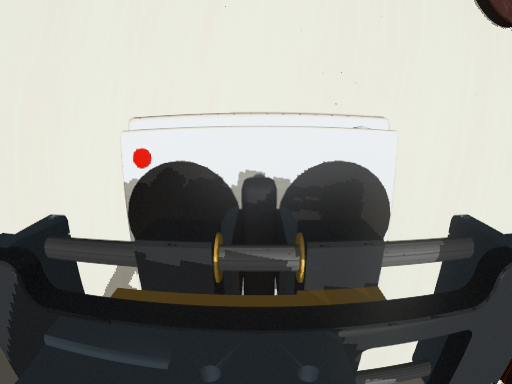

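View pics/c9.png

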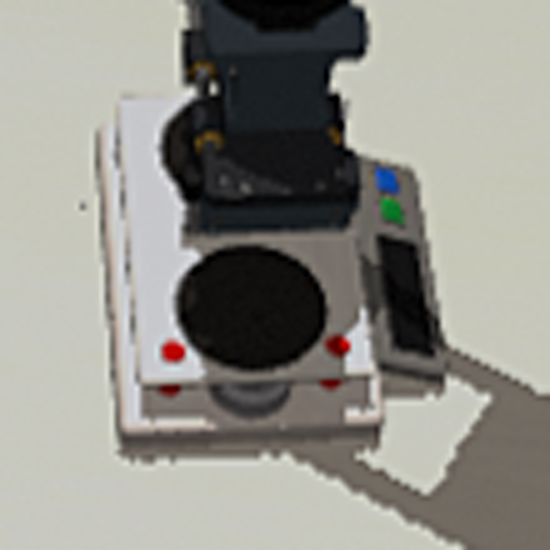

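The tray sits over the base with its red dots at the base's red end, and the ball is in the cup. I'll ease the grip first, then open.

Request:
jog_arm(plan=[0,0,0,0,0,0,0,0,0,0,0,0,0,0,0,0], newtons=4)

```text
time_s: 13.08
ee_pos: [517.1, -227.1, 114.8]
ee_rot: [127.4, 89.9, -43.3]
force: [-1.2, 0.5, 5.4]
gripper_width: 17.7
```

Request:
jog_arm(plan=[0,0,0,0,0,0,0,0,0,0,0,0,0,0,0,0,0,0,0,0,0,0,0,0,0,0,0,0,0,0,0,0], claw=7.0)

```text
time_s: 13.75
ee_pos: [516.8, -226.7, 113.9]
ee_rot: [18.2, 90.0, -152.6]
force: [0.3, 0.5, -0.0]
gripper_width: 68.5
```

```bash
python3 - <<'E'
from h import *
go([516.4,-227.4,108],9.25)
snap('wrist','w9')
E
```

```text
sign 1 d_cm [-0.012  0.06   0.054] rotvec [ 1.7996e+02 -0.0000e+00 -1.0000e-02] turn 29.994
sign -1 d_cm [-0.012  0.06   0.054] rotvec [-0.04  0.01 -0.  ] turn -0.006
t 13.75 tcp [ 516.8 -226.7  113.9] F [ 0.3  0.5 -0. ] tau [0.03 0.03 0.05] w 68.5 q6 55.9
[[-0.0, 0.16, -0.99], [-0.0, -0.99, -0.16], [-1.0, 0.0, 0.0]]
```

View pics/w9.png

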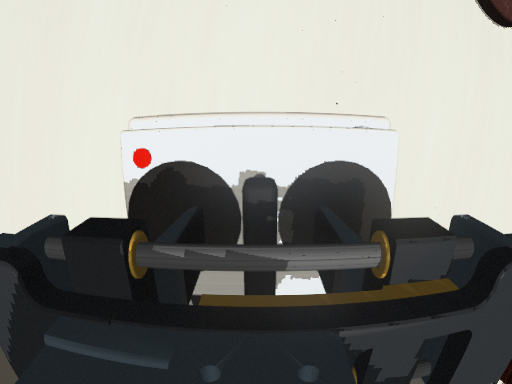

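The handle is free and the force is zero. I'll retreat upward, then away.

Request:
jog_arm(plan=[-0.5,0,0,0,-1,0,0,0,-1.5,0,0,0,-1.5,0,0,0,-1.5,0,0,0,-1.5,0,0,0,-1.5,0,0,0,-1.5,0,0,0,-1.5,0,0,0,-1.5,0,0,0,-1,0,0,0,0,0,0,0])

```text
time_s: 14.8
ee_pos: [518.0, -227.2, 262.1]
ee_rot: [145.2, 89.7, -25.6]
force: [-0.9, -0.8, 1.0]
gripper_width: 70.0
```

Request:
jog_arm(plan=[0,0,2,0,0,0,2,0,0,0,1.5,0,0,0,0,0,0,0,0,0])

```text
time_s: 15.22
ee_pos: [462.2, -235.5, 258.8]
ee_rot: [-120.0, 90.0, 69.1]
force: [-0.0, -0.7, 0.5]
gripper_width: 70.1
```

```bash
python3 - <<'E'
from h import *
import pickle
s=env.state();im=snap('wrist','w10');pickle.dump(s,open('s10.pkl','wb'))
mt=np.array([[65,100,30],[65,-100,30],[-65,-100,30],[-65,100,30],[0,0,84]])+[0,0,34]
print(np.round(s['ee_pos'],1),np.round(proj('wrist',place(mt,[516.4,-227.4,9.2]),s),1).tolist())
im=snap('side','side5');snap('top','top5')
cv2.imwrite('pics/c10.png',cv2.resize(im[80:190,250:360,::-1],None,fx=5,fy=5,interpolation=cv2.INTER_CUBIC))
E
```

```text
[ 462.2 -235.5  258.8] [[172.9, 77.8], [345.5, 77.7], [342.2, 186.7], [176.4, 186.8], [259.3, 133.2]]
```

View pics/w10.png

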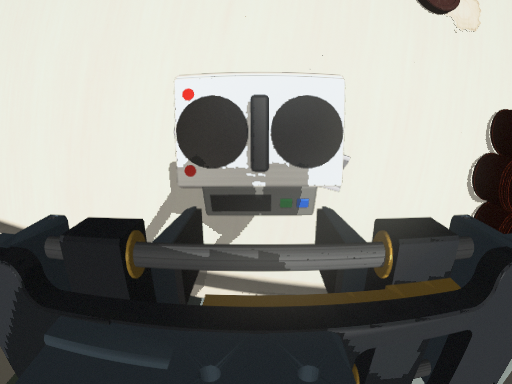

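View pics/c10.png

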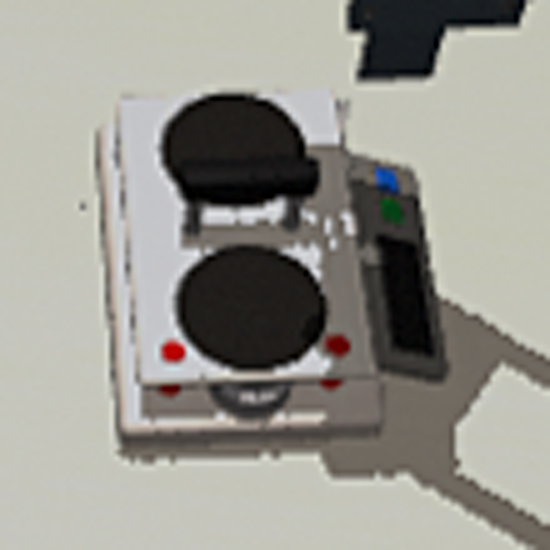

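View pics/side5.png

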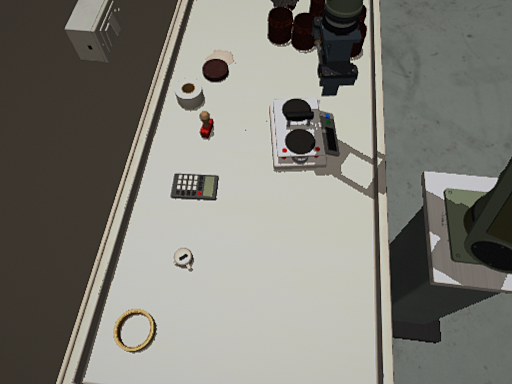

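Released: the tray is on the base and the bystanders are unmoved. One numeric check of level and pose from the side and wrist crops follows.

```bash
python3 - <<'E'
import cv2
t=cv2.imread('pics/w10.png')
cv2.imwrite('pics/c11.png',cv2.resize(t[60:220,160:360],None,fx=4,fy=4,interpolation=cv2.INTER_CUBIC))
E
```

View pics/c11.png

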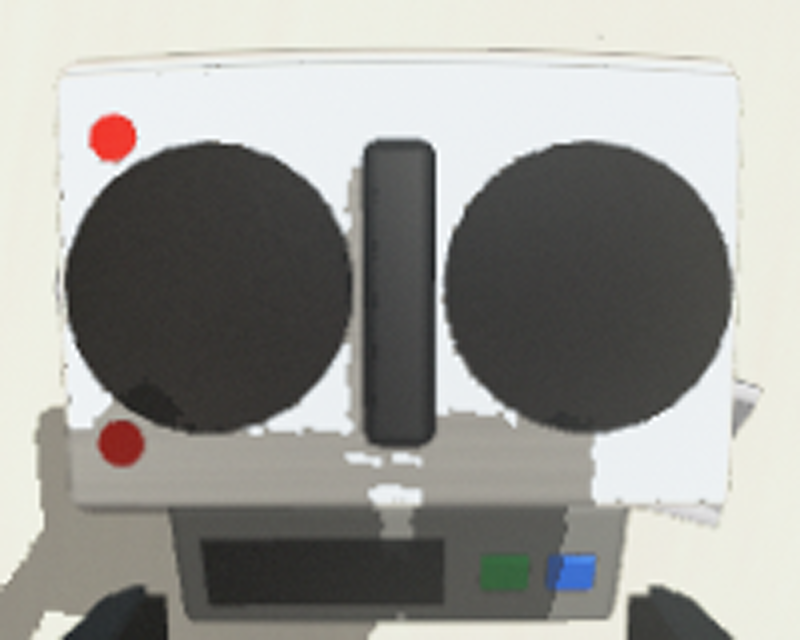

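```bash
python3 -c "
from h import *
print(env.job_done())"
```

```text
the job is handed in; nothing more can be done
None
```

I lifted the tray by its handle, carried it to the scale and lowered it with its red-marked end at the scale's red-marked end. I kept hold until the feet were down, eased the grip, opened and backed away. I handed the job in at about 15 s of robot time.

- **Feet home:** Before I let go, TCP height was 114.8 mm against an expected 114.9 mm. The seats carried the full weight, with side forces under about 1 N.
- **First contact:** The feet touched about 1 mm above home, so I made a sub-millimetre sideways correction and they settled.
- **After release:** In the wrist view, the tray's corners are within about 1–1.5 px of the expected home pose, and it looks level. That view can't resolve a tilt of a fraction of a millimetre, so "fully home" rests mainly on the height and force readings.
- **Rest of the worktop:** The other things are where they were, and the arm is clear. No check disagreed.

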